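Connect the board in the test jig: release the cam, push the connector slide home

ROBOT

A 6-joint arm with a two-finger parallel gripper is mounted at the origin on the work surface. World frame = base frame: x ahead of the robot, y to its left, z up, the work surface at z = 0. Lengths are in m, angles in rad, forces in N, time in s.
With the tool pointing down it reaches from about 0.4 to 0.825 m from the base axis. Payload 7 kg.
Tool frame: the origin (TCP) lies at the very end of the fingers, on their centre line; the grasp point (between the pads) lies 19 mm behind it; z points along the fingers, y is the line along which they close (so a half turn about z gives the same grasp; the last joint's range is limited). The gripper opens to 88 mm and grips with 3 to 60 N. Pads are 19 mm wide; open, the fingers measure 130 mm over their backs; the gripper's body (78 mm by 193 mm) begins 47 mm behind the grasp point.
Start: joints at [1.586, 0.359, 0.012, 0, -1.224, -0.288], TCP at [0.182, 0.65, 0.227] pointing down, gripper open.
Joint ranges: [-3.07, 3.07], [-1.43, 2.12], [-1.02, 1.25], [-3.03, 1.67], [-3.05, -0], [-3.03, 3.03]. Speed limits (rad/s): [2.39, 2.39, 3.01, 3.14, 3.14, 3.14].

INTERFACE

Orientations are given as [roll, pitch, yaw] about the fixed x, y, z axes, in that order (R = Rz(yaw) Ry(pitch) Rx(roll)).
In Python, from cell import robot gives the robot as it stands.
- The arm moves only by the shell command python3 -m handwheel 'ROWS' [OPENING]. ROWS is JSON, a list of rows, each a list of 2 entries, a list of its own where there are three numbers: the shift along the tool's x, y, z in mm, then the turn, a rotation vector about the tool's x, y, z in degrees. In form: [[[x, y, z], [rx, ry, rz]], ...]. A call has exactly 5 rows; each row shifts and turns the commanded pose from where the row before left it, along the tool's axes as they then stand; what a row does not reach is not made up. A row lasts 1/12 s, in which the tool goes at most 41.7 mm and 7.16 degrees, less where a joint would pass 70% of its speed; a pose out of reach is approached as far as the arm can. A call is refused whole if a number of a shift passes 41.7 or a number of a turn 7.16, either way. A call with a gripper value outside its range is refused whole. OPENING is the opening, from 0 (shut) to 1 (fully open), set as the call begins (- or left out, the last holds). The fingers move at their own pace and stop on an object; the grip force is fixed at half the most. Time passes only in rows, so rows that do not move let the fingers close, or fill a call up. It gives the time, the measured TCP pose, the force, the opening and the grip force at its end, in the units of the state.
- robot.read_state(): the state, without advancing time (a new reading comes with each control period).
- robot.grab_frame(name): name is "scene" or "top" or "wrist"; returns the picture (384x512x3 uint8, blue, green, red); there is no depth.
- robot.camera_model(name): a dict with "mtx" (3x3 intrinsics, pixels), "T" (4x4, takes a point from camera to world coordinates). Camera axes: x right, y down, z forward; pixel columns grow to the right and rows downward; lengths in m; the calibration is good to about 2 mm. A picture is of the moment at which its call begins: read the wrist's pose just before it. camera_model takes no time and is no camera call; for the wrist camera it gives the pose at the moment of the call.
- robot.finish_job(): hands the job in; it is judged then, once.
The state is a dict: "clock": time; "qpos": joint angles; "qd": joint speeds; "joint_efforts": joint torques, N m; "tool_pos": TCP position; "eef_rot": TCP orientation; "contact_force": force on the tool from outside, world axes, zero at the start; "moment": the same for the moment, N m; "gripper_width": opening from 0.0 (shut) to 1.0 (fully open); "finger_force": force on a finger pad.
Only numpy, scipy, OpenCV 4.12 (cv2) and the standard library are available. Lean on these libraries where they do the work, as an engineer would, in place of code of your own. Each camera call takes 0.05 s, during which the arm holds its last target. There are 200 camera calls.

TASK

Connect the circuit board that lies in the test jig: with a fingertip gently push the cam lever round anticlockwise to its stop, so that the cam stands at its low point, and then gently push the connector slide forward by its upright push plate until the connector is fully home on the board's edge. Only push with closed fingertips or the outside of the fingers: do not pinch the lever or the plate, lift anything, or force the slide against the cam. Leave the board in its nest and everything else on the bench where it is.

Things in the scene. Friction and masses are not known exactly. Their poses are not given: they have to be found in the camera images.
- jig: Fixed test jig: grey-painted base plate, x -150..170, y -85..85 mm, top 18 mm up. Origin on the table; x = forward, the way the slide goes to the board; z up. Along x: slide with push plate at the rear, cam and lever in the middle, board in front. Guide strips at y = +-34..50, 33 mm high. A steel stop pin (dia 8, top 62 mm up) at x -86, y 38 stops the lever.
- cam_axis (a point): Point on the cam's upright axis, 76 mm above the table (jig x -40, y 0), level with the middle of the lever handle.
- cam (a joint): Angle of cam and lever, rad, anticlockwise from above, 0 to 2.90 (stop pin). Under the lever an eccentric disc, dia 32, 8 off-centre, sits in the slide's window. 0: high point towards the slide's follower face (rear); from 2.6 to 2.90 it is low and the slide can go home. Starts 0.5 to 1.2. Dry friction 0.22 N m, about 3.2 N at the handle; stays where left.
- handle (a point): Mid-height (76 mm up) of the upright black barrel handle on the lever's end, 70 mm from the axis: dia 20, 62 to 90 mm up. The flat lever under it is 14 wide, underside 53 mm up. At joint angle a it points at a - 0.63 from the jig's x (left positive): forward at the start, rear left at the stop. In its sweep nothing else but the stop pin is over 44 mm high.
- slide (a joint): Position of the connector slide, m: 0 = fully back, 0.030 = home (hard stop, connector 8 mm over the board's edge). Starts 0 to 0.014. While the cam is not low, the slide's follower face (window's rear edge) runs against the disc and stops well short of home (8 mm at cam 1.2). Dry friction 4 N, no spring; stays where left.
- push_pad (a point): Centre of the rear face of the slide's upright steel push plate: 44 wide, 8 thick, 27 to 73 mm up; this point 52 mm up, at jig x = slide value - 135 mm, y 0. The face looks to the jig's -x: push it along +x. Behind it is only the base plate (18 mm high), with the guide strips 34 mm and more to either side.
- board: Green circuit board 102 x 86 x 2 mm with a contact tongue towards the slide, loose on four standoffs between locating pins in the front half of the jig, underside 32 mm up; parts on it to 44 mm. Origin at the centre of the underside. Not to be touched.
- multimeter: Bystander, loose: yellow multimeter 190 x 92 x 48 mm lying right of the jig. Origin under its centre.
- screwdriver: Bystander, loose: screwdriver 160 mm long, 26 mm high, lying left of the jig. Origin under its middle.
- tweezers: Bystander, loose: steel tweezers 120 mm long, 8 mm high, lying left of the jig. Origin under its middle.
- solder_reel: Bystander, loose: solder reel, dia 64, 45 mm high, standing on its flange beside the jig. Origin under its centre.
- flux_bottle: Bystander, loose: white bottle, dia 38, 85 mm high, beside the jig. Origin under its centre.
- spare_connector: Bystander, loose: black connector 48 x 13 x 16 mm lying on the right edge of the jig's base plate. Origin under its centre.
- spare_board: Bystander, loose: green circuit board 120 x 80, 16 mm high over its parts, lying left of the jig's front. Origin under its centre.

How it is judged:
On the way, in this order (a step that is already met when the one before it is completed fails the run):
1. the cam is at its low point while the slide still stands back (value of joint cam above 2.6 rad and value of joint slide below 0.022 m), for 0.2 s.
2. the slide is fully home (value of joint slide above 0.028 m), for 0.2 s.
At the end, for the whole second after the job is handed in: Cam within 0.3 rad of its stop (2.6 or more), slide at rest within 2 mm of home (0.028 or more), board at rest in its nest, within 6 mm of where it was (value of joint cam above 2.6 rad and value of joint slide above 0.028 m and velocity of joint slide below 0.005 m/s and distance of board from where it was at the start of the episode below 0.006 m and linear speed of board below 0.02 m/s); the robot touches nothing.
It fails at once if the slide is forced against the cam (over 30 N) (contact force between slide and cam above 30 N).
It fails at once if the cam lever is pinched or forced (over 36 N) (contact force between the fingers and cam above 36 N).
It fails at once if the push plate is pinched or forced (over 38 N) (contact force between the fingers and slide above 38 N).
It fails at once if the board is lifted or shifted in its nest (distance of board from where it was at the start of the episode above 0.006 m).
It fails at once if a bystander is moved, lifted or carried (over 20 mm) (distance of any of multimeter, screwdriver, tweezers, solder_reel, flux_bottle, spare_connector, spare_board from where it was at the start of the episode above 0.02 m).
It also fails if it takes over 51 s, if anything falls off the work surface, if the arm or the gripper's body presses on something with over 40 N, if the wrist force passes 120 N, or if a joint passes its speed limit or range.

## Working session

There is one attempt and no reset: what is moved stays moved. The work goes in short steps, Python scripts to look and compute and a shell command to move; the robot and the scene stay as the last step left them, time stands still between calls to the robot, and variables do not carry over. Pictures are saved under pics/ and viewed, at most 10 in all, crops included, and the job is handed in when it is done.

```bash
ls; mkdir -p pics; python3 - <<'E'
from cell import robot
import cv2,numpy as np
print(robot.read_state())
for n in("scene","top"):
    cv2.imwrite(f"pics/{n}0.png",robot.grab_frame(n)); m=robot.camera_model(n); print(n,m["mtx"],m["T"])
E
```

```text
pics
{'clock': 0.0, 'qpos': array([ 1.58612334e+00,  3.59368978e-01,  1.10451360e-02, -3.60562645e-04,
       -1.22410609e+00, -2.88100473e-01]), 'qd': array([ 1.36339408e-03,  1.11606175e-03, -1.19461356e-03,  1.64275971e-05,
        9.03344099e-04, -6.93936784e-04]), 'joint_efforts': array([-4.08408696e-04, -5.82718670e+01,  2.93047410e+01,  6.99748859e+00,
        6.86637824e-03, -1.49787202e-04]), 'tool_pos': array([0.18173783, 0.6495524 , 0.22562643]), 'eef_rot': array([ 3.13993007e+00, -1.39221754e-04, -2.72896131e-01]), 'contact_force': array([0.69251209, 0.75910396, 0.02071899]), 'moment': array([ 0.05575456,  0.01074708, -0.00307634]), 'finger_force': 0.0, 'gripper_width': 0.9999942907206076}
scene [[371.84363752   0.         258.33984873]
 [  0.         371.84363752 192.27791609]
 [  0.           0.           1.        ]] [[-0.71869915  0.37781303 -0.58371984  1.06599593]
 [ 0.69530067  0.39695118 -0.59915502  0.52025385]
 [ 0.0053397  -0.836473   -0.54798212  0.49736956]
 [ 0.          0.          0.          1.        ]]
top [[455.90929297   0.         254.33780465]
 [  0.         455.90929297 182.67206113]
 [  0.           0.           1.        ]] [[-5.58112301e-03 -9.84610570e-01  1.74673631e-01  4.54769099e-01]
 [-9.99984425e-01  5.49251002e-03 -9.90720018e-04  4.54367737e-02]
 [ 1.60767309e-05 -1.74676440e-01 -9.84625889e-01  9.65441022e-01]
 [ 0.00000000e+00  0.00000000e+00  0.00000000e+00  1.00000000e+00]]
```

View pics/scene0.png

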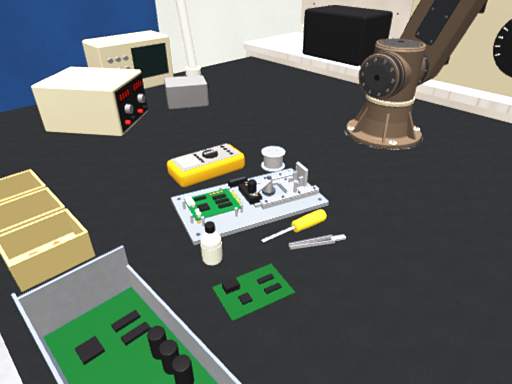

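View pics/top0.png

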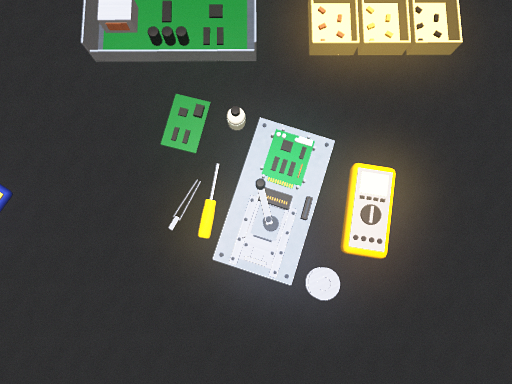

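The scene view shows the jig at about (250,200). In the top view, its corners are near (262,118), (335,140), (292,284) and (213,261), the black handle is at (260,184), the cam axis at about (270,223), and the push plate near (258,262). I'll enlarge both.

```bash
python3 - <<'E'
import cv2
a=cv2.imread("pics/top0.png")[110:295,205:345]; b=cv2.imread("pics/scene0.png")[150:240,225:335]
cv2.imwrite("pics/topc.png",cv2.resize(a,None,fx=3.2,fy=3.2,interpolation=2)); cv2.imwrite("pics/scenec.png",cv2.resize(b,None,fx=6,fy=6,interpolation=2))
E
```

```text
(no output)
```

View pics/topc.png

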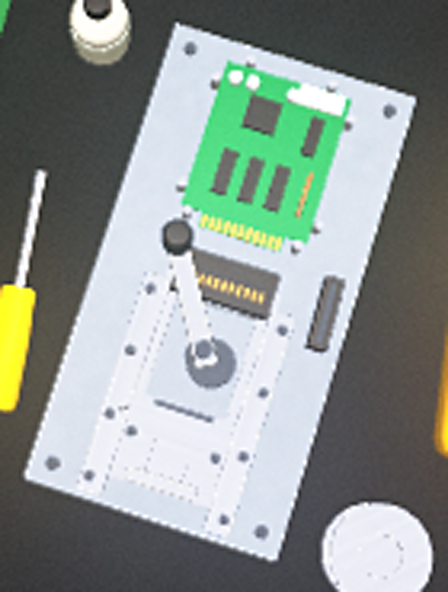

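View pics/scenec.png

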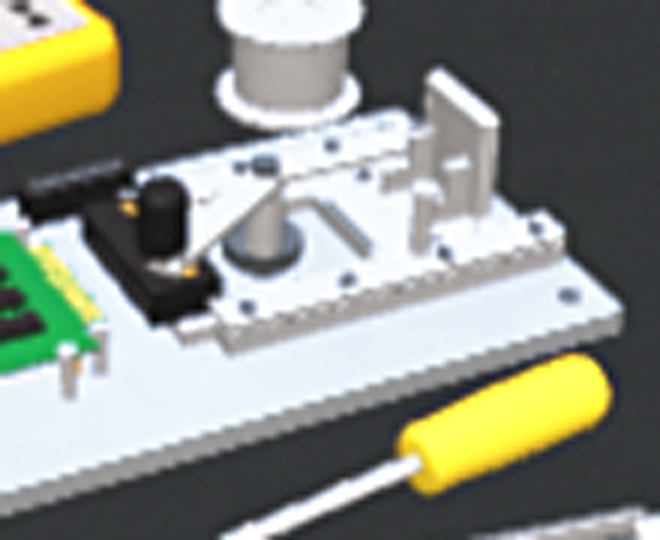

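Enlarged crops. Top: base corners (177,24), (415,99), (277,560), (25,477), handle top centre (178,233), cam hub (205,350). Scene: handle barrel middle (163,220), hub top (266,163), plate top edge from (437,72) to (495,118).

```bash
cat > h.py <<'E'
from cell import robot
import numpy as np
from scipy.optimize import least_squares
C={n:robot.camera_model(n) for n in("scene","top")}
def proj(n,p):
    m=C[n] if isinstance(n,str) else n
    c=np.linalg.inv(m["T"])@np.r_[p,1]; u=m["mtx"]@c[:3]; return u[:2]/u[2]
def tri(obs): # [(cam,uv)]
    return least_squares(lambda p:np.concatenate([proj(n,p)-uv for n,uv in obs]),[.45,.0,.05])
def jig(P,p): # P=(x,y,yaw)
    c,s=np.cos(P[2]),np.sin(P[2]); return np.array([P[0]+c*p[0]-s*p[1],P[1]+s*p[0]+c*p[1],p[2]])
T=lambda u,v:np.array([u/3.2+205,v/3.2+110]); S=lambda u,v:np.array([u/6+225,v/6+150])
E
python3 - <<'E'
from h import *
co=[((.17,.085,.018),T(177,24)),((.17,-.085,.018),T(415,99)),((-.15,-.085,.018),T(277,560)),((-.15,.085,.018),T(25,477))]
f=lambda P:np.concatenate([proj("top",jig(P,p))-uv for p,uv in co])
r=least_squares(f,[.45,0,0]);P=r.x;print(P,np.round(r.fun,1))
ht=tri([("top",T(178,231)),("scene",S(163,187))]);print("handle top",ht.x,ht.cost)
cam=jig(P,(-.04,0,.076));print("cam axis",cam)
hub=tri([("top",T(206,348)),("scene",S(266,163))]);print("hub",hub.x,hub.cost)
d=ht.x-cam;a=np.arctan2(d[1],d[0])-P[2]+.63;print("angle",a,np.hypot(*d[:2]))
for sx in(0,.007,.014):
  print(sx,[np.round((proj("scene",jig(P,(sx-.135+o,y,.073)))-[225,150])*6) for y in(.022,-.022) for o in(0,.008)], [np.round((proj("top",jig(P,(sx-.135,y,.073)))-[205,110])*3.2) for y in(.022,-.022)])
s=robot.read_state();m=robot.camera_model("wrist");print(m["mtx"],m["T"])
E
```

```text
[ 0.57932943  0.00383009 -0.31816985] [-0.3 -0.6  0.8 -0.6  0.1  0.6 -0.5  0.4]
handle top [0.61069764 0.03283227 0.08850297] 0.1687820557745049
cam axis [0.54133705 0.01634324 0.076     ]
hub [0.54152234 0.01578424 0.06239737] 0.23834706574547637
angle 1.1815664980404643 0.07129362057789873
0 [array([510., 112.]), array([493., 116.]), array([451.,  62.]), array([434.,  67.])] [array([122., 486.]), array([192., 509.])]
0.007 [array([495., 116.]), array([477., 120.]), array([436.,  66.]), array([419.,  70.])] [array([126., 475.]), array([195., 498.])]
0.014 [array([479., 119.]), array([462., 124.]), array([421.,  70.]), array([403.,  74.])] [array([129., 464.]), array([199., 486.])]
[[272.16143144   0.         252.72159831]
 [  0.         272.16143144 187.26818141]
 [  0.           0.           1.        ]] [[-0.26950755 -0.93168631 -0.24356989  0.24698955]
 [-0.96299701  0.26115503  0.06659443  0.6318162 ]
 [ 0.00156438  0.25250478 -0.96759438  0.38595848]
 [ 0.          0.          0.          1.        ]]
```

Measurements are consistent with the text: handle radius 71 mm, top at 88 mm, hub on the axis within 1 mm. Cam is about 1.18 and slide about 6 mm. Next: travel high with the fingers shut.

```bash
R='[[[29.9,25.7,0],[0,0,0]],[[29.9,25.7,0],[0,0,0]],[[29.9,25.7,0],[0,0,0]],[[29.9,25.7,0],[0,0,0]],[[29.9,25.7,0],[0,0,0]]]'
python3 -m handwheel '[[[29.9,25.7,0],[0,0,0]],[[29.9,25.7,0],[0,0,0]],[[29.9,25.7,0],[0,0,0]],[[29.9,25.7,0],[0,0,0]],[[29.9,25.7,0],[0,0,0]]]' 0
python3 -m handwheel '[[[29.9,25.7,0],[0,0,0]],[[29.9,25.7,0],[0,0,0]],[[29.9,25.7,0],[0,0,0]],[[29.9,25.7,0],[0,0,0]],[[29.9,25.7,0],[0,0,0]]]'
python3 -m handwheel '[[[29.9,25.7,0],[0,0,0]],[[29.9,25.7,0],[0,0,0]],[[29.9,25.7,0],[0,0,0]],[[29.9,25.7,0],[0,0,0]],[[29.9,25.7,0],[0,0,0]]]'
python3 -m handwheel '[[[29.9,25.7,0],[0,0,0]],[[29.9,25.7,0],[0,0,0]],[[29.9,25.7,0],[0,0,0]],[[29.9,25.7,0],[0,0,0]],[[29.9,25.7,0],[0,0,0]]]'
python3 -m handwheel '[[[0,0,0],[0,0,6.1]],[[0,0,0],[0,0,6.1]],[[0,0,0],[0,0,6.1]],[[0,0,0],[0,0,6.1]],[[0,0,0],[0,0,6.1]]]'
python3 -m handwheel '[[[0,0,0],[0,0,6.1]],[[0,0,0],[0,0,6.1]],[[0,0,0],[0,0,6.1]],[[0,0,0],[0,0,6.1]],[[0,0,0],[0,0,6.1]]]'
```

```text
clock: 0.52
tool_pos: [0.2917, 0.4841, 0.2261]
eef_rot: [3.141, 0.0, -0.272]
contact_force: [0.3, 0.3, 0.1]
gripper_width: 0.684
finger_force: 0.0
clock: 0.93
tool_pos: [0.401, 0.3201, 0.2265]
eef_rot: [3.142, 0.0, -0.272]
contact_force: [0.6, 1.4, -0.6]
gripper_width: 0.304
finger_force: 0.0
clock: 1.35
tool_pos: [0.5105, 0.1561, 0.2266]
eef_rot: [-3.141, 0.0, -0.273]
contact_force: [1.3, 1.5, -0.6]
gripper_width: 0.006
finger_force: 0.0
clock: 1.77
tool_pos: [0.6198, -0.008, 0.2262]
eef_rot: [3.141, 0.0, -0.273]
contact_force: [0.4, 1.5, -0.2]
gripper_width: 0.003
finger_force: 0.0
clock: 2.18
tool_pos: [0.619, -0.0064, 0.226]
eef_rot: [3.141, 0.001, -0.811]
contact_force: [-0.5, -0.2, -0.8]
gripper_width: 0.004
finger_force: 0.0
clock: 2.6
tool_pos: [0.619, -0.0061, 0.2261]
eef_rot: [3.141, 0.0, -1.343]
contact_force: [-0.3, -0.8, -0.2]
gripper_width: 0.006
finger_force: 0.0
```

```bash
python3 -m handwheel '[[[0,0,31],[0,0,0]],[[0,0,31],[0,0,0]],[[0,0,31],[0,0,0]],[[0,0,31],[0,0,0]],[[0,0,31],[0,0,0]]]'
python3 - <<'E'
from h import *
import cv2
i=robot.grab_frame("wrist");m=robot.camera_model("wrist");print(repr(m["T"]))
np.save("w1.npy",m["T"])
print(proj(m,[.609,.0325,.090]),proj(m,[.5413,.0163,.062]), proj(m,robot.read_state()["tool_pos"]))
cv2.imwrite("pics/w1.png",i)
E
```

```text
clock: 3.02
tool_pos: [0.6189, -0.0062, 0.0701]
eef_rot: [3.142, 0.0, -1.337]
contact_force: [0.5, 0.2, -0.2]
gripper_width: 0.003
finger_force: 0.0
array([[-0.97322074, -0.21971489, -0.06757786,  0.63211212],
       [-0.22965591,  0.94209979,  0.2443484 , -0.07207297],
       [ 0.00997811,  0.25332459, -0.96732988,  0.22355719],
       [ 0.        ,  0.        ,  0.        ,  1.        ]])
[247.75007117 308.73849369] [351.03887584 279.38773757] [252.84934426 226.48945556]
```

View pics/w1.png

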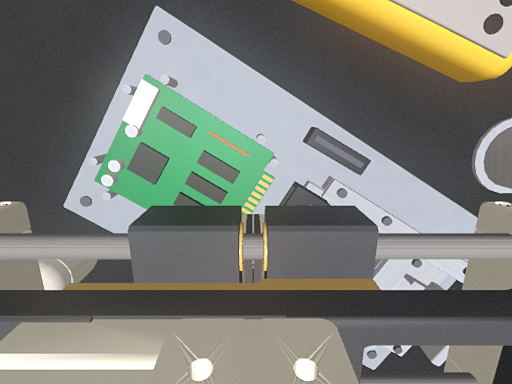

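The wrist view shows the board at (190,150) and the spare connector at (337,150). The gripper's body hides the fingertips and handle, so I'll rely on force and the scene camera. Next is a gentle approach to the handle.

```bash
python3 -m handwheel '[[[-3,0,0],[0,0,0]],[[-3,0,0],[0,0,0]],[[-3,0,0],[0,0,0]],[[-3,0,0],[0,0,0]],[[-2,0,0],[0,0,0]]]'
python3 -m handwheel '[[[-2,0,0],[0,0,0]],[[-2,0,0],[0,0,0]],[[-2,0,0],[0,0,0]],[[-1,0,0],[0,0,0]],[[0,0,0],[0,0,0]]]'
python3 -m handwheel '[[[-3.7,-0.9,0],[0,0,-3]],[[-3.7,-0.9,0],[0,0,-3]],[[-3.7,-0.9,0],[0,0,-3]],[[-3.7,-0.9,0],[0,0,-3]],[[-3.7,-0.9,0],[0,0,-3]]]'
python3 - <<'E'
from h import *
import cv2
i=robot.grab_frame("scene")
cv2.imwrite("pics/s2.png",cv2.resize(i[130:240,205:345],None,fx=5,fy=5,interpolation=2))
E
```

```text
clock: 3.48
tool_pos: [0.617, 0.0083, 0.0735]
eef_rot: [-3.138, 0.0, -1.337]
contact_force: [0.2, -0.2, 0.8]
gripper_width: 0.004
finger_force: 0.0
clock: 3.9
tool_pos: [0.6148, 0.0143, 0.072]
eef_rot: [-3.141, -0.0, -1.337]
contact_force: [1.1, -1.5, 0.4]
gripper_width: 0.002
finger_force: 0.9
clock: 4.32
tool_pos: [0.6132, 0.033, 0.072]
eef_rot: [-3.141, -0.001, -1.073]
contact_force: [2.4, -3.6, 1.7]
gripper_width: 0.002
finger_force: 1.6
```

View pics/s2.png

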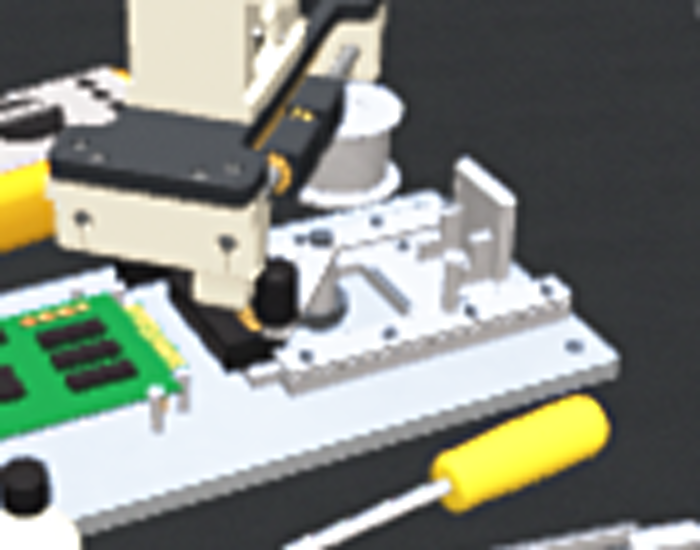

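The scene view shows the closed fingers in contact with the black handle at (275,290), and the lever is turning at about 4 N. I'll continue along the arc.

```bash
python3 -m handwheel '[[[-3.7,-0.9,0],[0,0,-3]],[[-3.7,-0.9,0],[0,0,-3]],[[-3.7,-0.9,0],[0,0,-3]],[[-3.7,-0.9,0],[0,0,-3]],[[-3.7,-0.9,0],[0,0,-3]]]'
python3 -m handwheel '[[[-3.7,-0.9,0],[0,0,-3]],[[-3.7,-0.9,0],[0,0,-3]],[[-3.7,-0.9,0],[0,0,-3]],[[-3.7,-0.9,0],[0,0,-3]],[[-3.7,-0.9,0],[0,0,-3]]]'
python3 -m handwheel '[[[-3.7,-0.9,0],[0,0,-3]],[[-3.7,-0.9,0],[0,0,-3]],[[-3.7,-0.9,0],[0,0,-3]],[[-3.7,-0.9,0],[0,0,-3]],[[-3.7,-0.9,0],[0,0,-3]]]'
python3 - <<'E'
from h import *
s=robot.read_state();d=s["tool_pos"]-[.5413,.0163,0];y=s["eef_rot"][2]
et=-np.array([np.cos(y),np.sin(y)]);er=np.array([et[1],-et[0]])
print("cam",y+np.pi/2+.318+.63,"radial",d[:2]@er,"tang",d[:2]@et)
E
```

```text
clock: 4.78
tool_pos: [0.6066, 0.0509, 0.0719]
eef_rot: [-3.141, -0.001, -0.813]
contact_force: [2.8, -3.1, 1.9]
gripper_width: 0.007
finger_force: 1.6
clock: 5.2
tool_pos: [0.5955, 0.0665, 0.0719]
eef_rot: [-3.141, -0.001, -0.551]
contact_force: [1.9, -1.9, 2.0]
gripper_width: 0.005
finger_force: 1.5
clock: 5.62
tool_pos: [0.5808, 0.0785, 0.0719]
eef_rot: [-3.141, -0.001, -0.289]
contact_force: [2.8, -2.0, 1.5]
gripper_width: 0.002
finger_force: 1.4
cam 2.2298893854847535 radial 0.07088908150633745 tang -0.020140538409282132
```

```bash
python3 -m handwheel '[[[-3.7,-0.9,0],[0,0,-3]],[[-3.7,-0.9,0],[0,0,-3]],[[-3.7,-0.9,0],[0,0,-3]],[[-3.7,-0.9,0],[0,0,-3]],[[-3.7,-0.9,0],[0,0,-3]]]'
python3 -m handwheel '[[[-3.7,-0.9,0],[0,0,-3]],[[-3.7,-0.9,0],[0,0,-3]],[[-3.7,-0.9,0],[0,0,-3]],[[-3.7,-0.9,0],[0,0,-3]],[[-3.7,-0.9,0],[0,0,-3]]]'
python3 -m handwheel '[[[-1.2,-0.3,0],[0,0,-1]],[[-1.2,-0.3,0],[0,0,-1]],[[-1.2,-0.3,0],[0,0,-1]],[[-1.2,-0.3,0],[0,0,-1]],[[0,0,0],[0,0,0]]]'
python3 - <<'E'
from h import *
s=robot.read_state();d=s["tool_pos"]-[.5413,.0163,0];y=s["eef_rot"][2]
et=-np.array([np.cos(y),np.sin(y)]);er=np.array([et[1],-et[0]])
print("cam",y+np.pi/2+.318+.63,"radial",d[:2]@er,"tang",d[:2]@et)
E
```

```text
clock: 6.03
tool_pos: [0.5636, 0.0865, 0.0719]
eef_rot: [-3.141, -0.002, -0.027]
contact_force: [3.4, -1.9, 0.7]
gripper_width: 0.007
finger_force: 1.3
clock: 6.45
tool_pos: [0.5449, 0.0897, 0.0719]
eef_rot: [-3.141, -0.002, 0.235]
contact_force: [3.0, -0.9, -0.5]
gripper_width: 0.006
finger_force: 1.4
clock: 6.87
tool_pos: [0.5393, 0.0894, 0.0717]
eef_rot: [-3.141, -0.001, 0.304]
contact_force: [2.1, 0.7, 1.4]
gripper_width: 0.004
finger_force: 1.3
cam 2.8227631166509854 radial 0.07038436620631196 tang -0.019947873667919457
```

```bash
python3 -m handwheel '[[[-1.2,-0.3,0],[0,0,-1]],[[-1.2,-0.3,0],[0,0,-1]],[[-1.2,-0.3,0],[0,0,-1]],[[0,0,0],[0,0,0]],[[0,0,0],[0,0,0]]]'
```

```text
clock: 7.28
tool_pos: [0.536, 0.0892, 0.0718]
eef_rot: [3.142, -0.001, 0.357]
contact_force: [4.6, -0.7, 0.2]
gripper_width: 0.009
finger_force: 2.2
```

The lever is at about 2.87, near its stop. Back off, rise, turn and go behind the push plate.

```bash
python3 -m handwheel '[[[8,0,0],[0,0,0]],[[11,0,0],[0,0,0]],[[11,0,0],[0,0,0]],[[0,0,-20],[0,0,0]],[[0,0,-30],[0,0,0]]]'
python3 -m handwheel '[[[0,0,-30],[0,0,3.7]],[[0,0,-30],[0,0,7]],[[0,0,0],[0,0,7]],[[0,0,0],[0,0,7]],[[0,0,0],[0,0,7]]]'
python3 -m handwheel '[[[0,0,0],[0,0,7]],[[-30,21.5,0],[0,0,0]],[[-30,21.5,0],[0,0,0]],[[-30,21.5,0],[0,0,0]],[[-30,21.5,0],[0,0,0]]]'
python3 - <<'E'
from h import *
import cv2
s=robot.read_state();print(s["tool_pos"],s["eef_rot"])
P=[.57933,.00383,-.31817]
for sx in(0,.006,.012): print(sx,[np.round((proj("scene",jig(P,(sx-.135+o,y,.073)))-[225,140])*6) for y in(.022,-.022) for o in(0,.008)])
i=robot.grab_frame("scene")
cv2.imwrite("pics/s3.png",cv2.resize(i[140:240,225:345],None,fx=6,fy=6,interpolation=2))
E
```

```text
clock: 7.7
tool_pos: [0.5622, 0.0988, 0.1185]
eef_rot: [3.141, 0.008, 0.355]
contact_force: [0.7, 0.7, -0.6]
gripper_width: 0.009
finger_force: 0.0
clock: 8.12
tool_pos: [0.564, 0.0997, 0.1818]
eef_rot: [-3.141, 0.0, -0.204]
contact_force: [-0.6, 0.0, -0.4]
gripper_width: 0.002
finger_force: 0.0
clock: 8.53
tool_pos: [0.4213, 0.055, 0.1808]
eef_rot: [3.14, 0.002, -0.32]
contact_force: [-0.2, 0.3, 1.2]
gripper_width: 0.001
finger_force: 0.0
[0.42129835 0.05495794 0.18076633] [ 3.13966710e+00  1.78239613e-03 -3.20336124e-01]
0 [array([510., 172.]), array([493., 176.]), array([451., 122.]), array([434., 127.])]
0.006 [array([497., 175.]), array([479., 179.]), array([438., 125.]), array([421., 130.])]
0.012 [array([484., 178.]), array([466., 183.]), array([425., 129.]), array([408., 133.])]
```

View pics/s3.png

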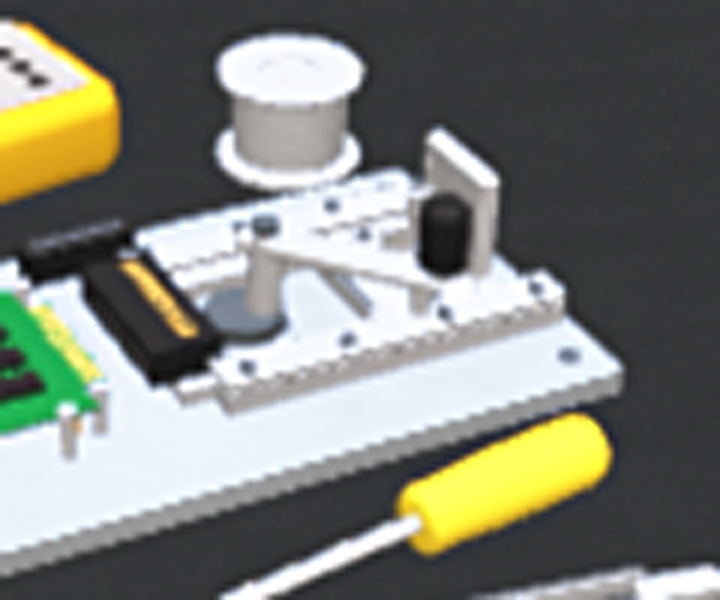

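The lever is at the rear left against the pin, with the handle at (443,235). The plate's rear top edge runs from (438,128) to (497,178), which puts the slide at about 6 mm. Descend and push along tool +x.

```bash
python3 -m handwheel '[[[0,0,30],[0,0,0]],[[0,0,30],[0,0,0]],[[0,0,30],[0,0,0]],[[0,0,30],[0,0,0]],[[0,0,15],[0,0,0]]]'
python3 -m handwheel '[[[4,0,0],[0,0,0]],[[4,0,0],[0,0,0]],[[4,0,0],[0,0,0]],[[4,0,0],[0,0,0]],[[4,0,0],[0,0,0]]]'
python3 -m handwheel '[[[2,0,0],[0,0,0]],[[2,0,0],[0,0,0]],[[2,0,0],[0,0,0]],[[2,0,0],[0,0,0]],[[2,0,0],[0,0,0]]]'
python3 -m handwheel '[[[2,0,0],[0,0,0]],[[2,0,0],[0,0,0]],[[2,0,0],[0,0,0]],[[2,0,0],[0,0,0]],[[2,0,0],[0,0,0]]]'
python3 - <<'E'
from h import *
t=robot.read_state()["tool_pos"]-[.57933,.00383,0];y=-.31817
print("jig x,y",t[0]*np.cos(y)+t[1]*np.sin(y),-t[0]*np.sin(y)+t[1]*np.cos(y))
E
```

```text
clock: 9.0
tool_pos: [0.4213, 0.0548, 0.0437]
eef_rot: [3.139, 0.003, -0.32]
contact_force: [-0.6, -0.2, 0.2]
gripper_width: 0.002
finger_force: 0.0
clock: 9.42
tool_pos: [0.443, 0.0495, 0.0477]
eef_rot: [-3.14, -0.002, -0.32]
contact_force: [-0.4, -0.9, -0.3]
gripper_width: 0.003
finger_force: 0.0
clock: 9.83
tool_pos: [0.4507, 0.0461, 0.0467]
eef_rot: [3.142, 0.0, -0.32]
contact_force: [-4.0, 1.9, 4.2]
gripper_width: 0.007
finger_force: 2.1
clock: 10.25
tool_pos: [0.4605, 0.0428, 0.0465]
eef_rot: [3.141, 0.0, -0.32]
contact_force: [-4.3, 1.3, 3.9]
gripper_width: 0.002
finger_force: 2.1
jig x,y -0.1250211260415674 -0.00017625231014551518
```

```bash
python3 -m handwheel '[[[2,0,0],[0,0,0]],[[2,0,0],[0,0,0]],[[2,0,0],[0,0,0]],[[1,0,0],[0,0,0]],[[1,0,0],[0,0,0]]]'
python3 -m handwheel '[[[0.5,0,0],[0,0,0]],[[0.5,0,0],[0,0,0]],[[0.5,0,0],[0,0,0]],[[0,0,0],[0,0,0]],[[0,0,0],[0,0,0]]]'
python3 - <<'E'
from h import *
t=robot.read_state()["tool_pos"]-[.57933,.00383,0];y=-.31817
print("jig x",t[0]*np.cos(y)+t[1]*np.sin(y))
E
```

```text
clock: 10.67
tool_pos: [0.4681, 0.0403, 0.0465]
eef_rot: [3.141, 0.0, -0.32]
contact_force: [-4.5, 1.5, 3.6]
gripper_width: 0.004
finger_force: 2.1
clock: 11.08
tool_pos: [0.4695, 0.0399, 0.0465]
eef_rot: [3.141, 0.0, -0.32]
contact_force: [-2.4, 0.2, 2.4]
gripper_width: 0.008
finger_force: 1.5
jig x -0.11561030356499419
```

Still only friction, so it isn't at the hard stop yet. I'll push on in small steps until the force rises.

```bash
python3 -m handwheel '[[[0.5,0,0],[0,0,0]],[[0.5,0,0],[0,0,0]],[[0.5,0,0],[0,0,0]],[[0,0,0],[0,0,0]],[[0,0,0],[0,0,0]]]'
```

```text
clock: 11.5
tool_pos: [0.4705, 0.0395, 0.0465]
eef_rot: [3.141, 0.001, -0.32]
contact_force: [-5.2, 2.7, 3.9]
gripper_width: 0.004
finger_force: 3.4
```

```bash
python3 -m handwheel '[[[0.5,0,0],[0,0,0]],[[0.5,0,0],[0,0,0]],[[0,0,0],[0,0,0]],[[0,0,0],[0,0,0]],[[0,0,0],[0,0,0]]]'
```

```text
clock: 11.92
tool_pos: [0.4705, 0.0394, 0.0465]
eef_rot: [3.141, 0.002, -0.32]
contact_force: [-11.9, 7.1, 8.6]
gripper_width: 0.009
finger_force: 6.7
```

The TCP stopped at jig x of about -0.1145, as predicted for home, and the force rose, so the slide is on its hard stop. I'll back off and check.

```bash
python3 -m handwheel '[[[-3,0,0],[0,0,0]],[[-12,0,0],[0,0,0]],[[-15,0,0],[0,0,0]],[[0,0,0],[0,0,0]],[[0,0,-25],[0,0,0]]]'
python3 -m handwheel '[[[0,0,-30],[0,0,0]],[[0,0,-30],[0,0,0]],[[0,0,-30],[0,0,0]],[[0,0,-30],[0,0,0]],[[0,0,0],[0,0,0]]]'
python3 - <<'E'
from h import *
import cv2
P=[.57933,.00383,-.31817]
for sx in(.026,.03): print(sx,[np.round((proj("scene",jig(P,(sx-.135+o,y,.073)))-[225,140])*6) for y in(.022,-.022) for o in(0,.008)])
i=robot.grab_frame("scene")
cv2.imwrite("pics/s4.png",cv2.resize(i[140:240,225:345],None,fx=6,fy=6,interpolation=2))
E
```

```text
clock: 12.33
tool_pos: [0.4403, 0.0477, 0.0687]
eef_rot: [3.137, 0.004, -0.32]
contact_force: [0.8, 0.6, 0.5]
gripper_width: 0.008
finger_force: 0.0
clock: 12.75
tool_pos: [0.4467, 0.0498, 0.1976]
eef_rot: [-3.135, -0.008, -0.319]
contact_force: [1.2, 0.2, 0.2]
gripper_width: 0.004
finger_force: 0.0
0.026 [array([453., 186.]), array([434., 191.]), array([395., 136.]), array([377., 140.])]
0.03 [array([443., 188.]), array([425., 193.]), array([386., 138.]), array([368., 142.])]
```

View pics/s4.png

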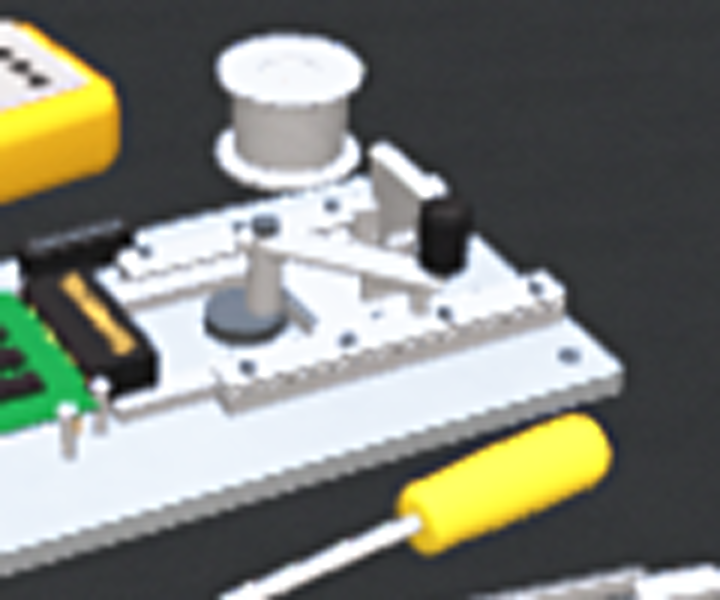

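The plate's rear corner is at about (445,187), which matches home at 0.030. The connector covers the board's tongue, the lever is at its stop, and the arm is clear.

```bash
python3 -c "
from cell import robot
print(robot.finish_job())"
```

```text
the job is handed in; nothing more can be done
None
```

The job is handed in (no verdict came back): the cam lever was pushed round to about 2.87 rad, just short of its 2.90 stop, the connector slide was pushed to its hard stop at home, and the arm was withdrawn clear.

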